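# Dial in the code of the specimen box and fetch the green-capped vial

### The arm

A 6-joint arm with a two-finger parallel gripper is mounted at the origin on the work surface; the furniture and walls round the work are solid. World frame = base frame: x ahead of the robot, y to its left, z up, the work surface at z = 0. Lengths are in m, angles in rad, forces in N, time in s.
With the tool pointing down it reaches from about 0.35 to 0.875 m from the base axis. Payload 4.2 kg.
Tool frame: the origin (TCP) lies between the finger pads; the fingertips stand 8 mm ahead of it and the grasp point (between the pads) lies 11 mm behind it; z points along the fingers, y is the line along which they close (so a half turn about z gives the same grasp; the last joint's range is limited). The gripper opens to 85 mm and grips with 20 to 120 N. Pads are 22 mm wide; open, the fingers measure 114 mm over their backs; the gripper's body (76 mm by 85 mm) begins 54 mm behind the grasp point. The pads swing forward as they close: fully open they stand 13 mm farther back than shut.
Start: joints at [1.407, 0.385, 0.008, 0, -1.194, -0.259], TCP at [0.256, 0.57, 0.239] pointing down, gripper open.
Joint ranges: [-3.14, 3.14], [-1.21, 2.06], [-1.07, 1.41], [-3.16, 2.05], [-2.99, -0.16], [-3.1, 3.1]. Speed limits (rad/s): [2.79, 2.79, 3.14, 3.14, 3.14, 3.14].

### API

Orientations are given as a unit quaternion [x, y, z, w].
In Python, from rig import arm gives the robot as it stands.
- The arm moves only by the tool move_arm, never from a script. Its argument "motion" is a list that holds one entry, the list of rows, each a list of 4 numbers: the shift along the tool's x, y, z in units of 30 mm (1.0 is 30 mm), then the turn about the tool's z in units of 10 degrees (1.0 is 10 degrees). In form: [[[dx, dy, dz, yaw], ...]]. A call has 1 to 20 rows; each row shifts and turns the commanded pose from where the row before left it, along the tool's axes as they then stand; what a row does not reach is not made up. A row lasts 1/8 s, in which the tool goes at most 62.5 mm and 10.7 degrees, less where a joint would pass 70% of its speed; a pose out of reach is approached as far as the arm can. A call with a number of a shift or a turn outside -1 to 1 is refused whole. A call with a gripper value outside its range is refused whole. "claw" is the gripper command: -1 is fully open, 1 is shut, values between are in proportion, set as the call begins (left out, the last holds). The fingers move at their own pace and stop on an object; the grip force is fixed at half the most. Time passes only in rows, so rows that do not move let the fingers close. It gives the time, the measured TCP pose, the force, the opening and the grip force at its end, in the units of the state.
- arm.sense(): the state, without advancing time (a new reading comes with each control period).
- arm.read_camera(name): name is "scene" or "side" or "wrist"; returns a dict with "img" (420x560x3 uint8, red, green, blue), "depth" (420x560 float32, m along the optical axis (not along the pixel's ray), 0 where there is no reading), "vfov" (degrees; the focal length in pixels is half the picture's height over the tangent of half this angle, whatever the lens; pixels are square), "cx", "cy" (the principal point, pixels), "k1" (the pictures are not rectified: a ray, as slopes to the right and down, at radius r is drawn at 1 + k1 r^2 times it, then the intrinsics apply), "camera_from_world" (4x4, takes a point from world to camera coordinates); the wrist camera has in their place "hand_eye" (4x4, takes a point from camera to tool coordinates, whose origin is the TCP and whose axes are the flange's). Camera axes: x right, y down, z forward; pixel columns grow to the right and rows downward; lengths in m; the calibration is good to about 2 mm. A picture is of the moment at which its call begins: read the wrist's pose just before it.
- arm.sign_off(): hands the job in; it is judged then, once.
The state is a dict: "time": time; "q": joint angles; "dq": joint speeds; "effort": joint torques, N m; "eef_pos": TCP position; "orientation": TCP orientation; "ft_force": force on the tool from outside, world axes, zero at the start; "wrist_torque": the same for the moment, N m; "opening": finger opening in m; "grip_force": force on a finger pad.
Only numpy, scipy, OpenCV 4.12 (cv2) and the standard library are available. Lean on these libraries where they do the work, as an engineer would, in place of code of your own. Each camera call takes 0.05 s, during which the arm holds its last target. There are 200 camera calls.

### The job

Unlock the grey specimen box: turn the pointer of the left dial to blue, of the middle dial to red and of the right dial to yellow, and leave them there. Then slide the green lid fully back and leave it open, take out the vial with the green cap and stand it upright in the empty white tray. Leave the black-capped vial standing where it is in the box and do not shift or knock over the other things on the bench.

Things in the scene. Friction and masses are not known exactly. Their poses are not given: they have to be found in the camera images.
- lock_box: grey box fixed to the bench, 119 mm deep (x = -67 to 52), 190 wide (y); origin: on its underside, mid width; -x: front, +y: left. In front a black panel slopes up at 25 degrees with three dials 54 mm apart (y = 54, 0, -54; x = -42, z = 171 mm). Behind: a well, x -4 to 44, y -85 to 85 mm, floor at z = 117, rim at z = 185 mm, under a green sliding lid; dark rails beside the lid are flush with its top, z = 191 mm
- dial_left_grip (a point): grip point of the left dial, on its axis, 20 mm out from the sloped panel. z: out of the panel along the axis, 25 degrees from vertical, leaning to the box's front; x: along the grip bar to its end with the white pointer line. Dial: round skirt 38 mm across, 8 mm high, with a grey grip bar on it, 32 mm long (x), 11 mm thick (y), 8 to 30 mm above the panel; grip across the 11 mm.
- dial_left (a joint): turn of the left dial, rad: 0 = pointer straight up the slope, positive = clockwise seen from in front of the panel; range -1.3 to 1.3, friction 0.05 N m, stays where left. Coloured dots on the panel round the dial: red at -0.9, yellow -0.3, green 0.3, blue 0.9.
- dial_middle_grip (a point): grip point of the middle dial, on its axis, 20 mm out from the sloped panel. z: out of the panel along the axis, 25 degrees from vertical, leaning to the box's front; x: along the grip bar to its end with the white pointer line. Dial: round skirt 38 mm across, 8 mm high, with a grey grip bar on it, 32 mm long (x), 11 mm thick (y), 8 to 30 mm above the panel; grip across the 11 mm.
- dial_middle (a joint): turn of the middle dial, rad: 0 = pointer straight up the slope, positive = clockwise seen from in front of the panel; range -1.3 to 1.3, friction 0.05 N m, stays where left. Coloured dots on the panel round the dial: red at -0.9, yellow -0.3, green 0.3, blue 0.9.
- dial_right_grip (a point): grip point of the right dial, on its axis, 20 mm out from the sloped panel. z: out of the panel along the axis, 25 degrees from vertical, leaning to the box's front; x: along the grip bar to its end with the white pointer line. Dial: round skirt 38 mm across, 8 mm high, with a grey grip bar on it, 32 mm long (x), 11 mm thick (y), 8 to 30 mm above the panel; grip across the 11 mm.
- dial_right (a joint): turn of the right dial, rad: 0 = pointer straight up the slope, positive = clockwise seen from in front of the panel; range -1.3 to 1.3, friction 0.05 N m, stays where left. Coloured dots on the panel round the dial: red at -0.9, yellow -0.3, green 0.3, blue 0.9.
- lid_grip (a point): grip point on the lid's dark upright grip bar, 202 mm above the bench, at the box's x = 20 mm when shut; axes as the box's. The bar is 10 mm thick (x), 50 mm long (y) and stands from 191 to 212 mm above the bench
- lid (a joint): how far the green lid (64 x 168 x 6 mm, top at z = 191 mm) is slid back, m: 0 shut, 0.050 fully open; it slides along the box's +x, away from the dials, with 2.5 N of friction and some damping, and stays where left. The lock holds it (about 5 mm play) until every dial is within about 0.12 rad of its code dot. Open, it leaves a gap from the box's x = -4 to 38 mm
- vial_green: glass specimen vial with green screw cap, 23 mm across, 60 mm tall, about 30 g; origin at the centre of its underside, z up its axis. Stands in the well, at the box's x = 18 mm and y = about -28 or +28 mm
- vial_black: vial with black cap, 23 mm across, 52 mm tall, origin under its centre; stands at the other of the two places in the well
- sample_tray: empty white open tray fixed to the bench, 100 mm (x) by 80 mm (y), walls 3 mm thick and 18 mm high, inner floor 3 mm above the bench; origin: centre of its underside
- desiccator: large jar of clear glass (hard to see) with a conical glass lid, on the right behind the lock box: 290 mm across and 380 mm high, fixed; origin under its centre. Corks stand on a white plate inside
- box_stack_0: lowest of a tall stack of boxes, about 400 x 330 mm, behind the middle of the bench; the stack is 300 mm high and fixed. Its nearest corner juts out between lock box and tray; origin under its centre
- glue_bottle: white glue bottle with orange nozzle, 33 x 52 x 123 mm, loose, left of the lock box; origin under its centre
- blue_bottle: blue bottle with orange cap, 67 mm across, 172 mm tall, standing loose between lock box and tray; origin under its centre
- pin_tin: round red-lidded tin, 62 mm across, 22 mm high, loose; origin under its centre
- mug: white spotted mug, 82 x 114 x 91 mm, loose; origin under its centre
- counter: white tally counter, 44 x 52 x 32 mm, loose on the flat cardboard box; origin under its centre
Things that resemble listed ones, but are neither listed nor needed, are in the scene too. There is more than one size of the sample_tray; the job needs the larger.

How it is judged:
By the outcome, as a careful person would: the job done as asked, in the order asked, and still so for the second after the job is handed in, with the robot touching nothing.
It also fails if it takes over 70 s, if anything falls off the work surface, if the arm or the gripper's body presses on something with over 40 N, if the wrist force passes 120 N, or if a joint passes its speed limit or range.

## Working session

There is one attempt and no reset: what is moved stays moved. The work goes in short steps, Python scripts to look and compute and a tool call to move; the robot and the scene stay as the last step left them, time stands still between calls to the robot, and variables do not carry over. Pictures are saved under pics/ and viewed, at most 10 in all, crops included, and the job is handed in when it is done.

Besides the shell and the picture viewer there is one more tool, called after "Call:" as a command line: name --argument value ..., lists and objects as JSON in quotes. move_arm: Moves the arm, as the interface text tells. Its arguments: {"type":"object","properties":{"motion":{"type":"array","items":{"type":"array","items":{"type":"array","items":{"type":"number","minimum":-1,"maximum":1}}}},"claw":{"type":"number"}},"required":["motion"]}

```bash
mkdir -p pics; ls
cat > h.py <<'E'
import numpy as np, cv2
from rig import arm
from scipy.spatial.transform import Rotation as R
def shot(n,save=None):
    s=arm.sense(); c=arm.read_camera(n); c['s']=s
    f=c['img'].shape[0]/2/np.tan(np.radians(c['vfov'])/2); c['f']=f
    if n=='wrist':
        T=np.eye(4);T[:3,:3]=R.from_quat(s['orientation']).as_matrix();T[:3,3]=s['eef_pos']
        c['wfc']=T@np.array(c['hand_eye'])
    else: c['wfc']=np.linalg.inv(np.array(c['camera_from_world']))
    if save: cv2.imwrite(f'pics/{save}.png',c['img'][:,:,::-1]); np.savez(f'pics/{save}.npz',**{k:c[k] for k in('img','depth','f','cx','cy','k1','wfc')})
    return c
def load(n): return {k:v for k,v in np.load(f'pics/{n}.npz').items()}
def ray(c,u,v):
    x=np.stack([(np.asarray(u,float)-c['cx'])/c['f'],(np.asarray(v,float)-c['cy'])/c['f']],-1); y=x.copy()
    for _ in range(20): y=x/(1+c['k1']*(y**2).sum(-1,keepdims=True))
    return np.concatenate([y,np.ones_like(y[...,:1])],-1)
def pt(c,u,v,z=None):
    d=ray(c,u,v); W=c['wfc']
    if z is None:
        D=c['depth'][np.round(v).astype(int),np.round(u).astype(int)]
        return (d*D[...,None])@W[:3,:3].T+W[:3,3]
    w=d@W[:3,:3].T; return W[:3,3]+w*((z-W[2,3])/w[...,2])[...,None]
def proj(c,P):
    W=np.linalg.inv(c['wfc']); p=np.asarray(P)@W[:3,:3].T+W[:3,3]; x=p[...,:2]/p[...,2:]
    x=x*(1+c['k1']*(x**2).sum(-1,keepdims=True)); return x*c['f']+[c['cx'],c['cy']]
E
python3 - <<'E'
from h import *
s=arm.sense();print({k:np.round(v,3) for k,v in s.items()})
for n in('scene','side','wrist'):
    c=shot(n,n+'0');print(n,c['f'],c['cx'],c['cy'],c['k1'],np.round(c['wfc'],3).tolist())
a=np.vstack([cv2.imread('pics/scene0.png')]);cv2.imwrite('pics/s0.png',cv2.resize(a,(800,600)))
a=np.hstack([cv2.imread('pics/side0.png'),cv2.imread('pics/wrist0.png')]);cv2.imwrite('pics/sw.png',cv2.resize(a,(800,300)))
E
```

```text
pics
{'time': np.float64(0.0), 'q': array([ 1.407e+00,  3.860e-01,  7.000e-03, -1.000e-03, -1.194e+00,
       -2.590e-01]), 'dq': array([ 0.001,  0.001, -0.   ,  0.002,  0.001,  0.001]), 'effort': array([ 1.0000e-03, -3.9229e+01,  1.8840e+01,  4.1860e+00, -5.0000e-03,
        0.0000e+00]), 'eef_pos': array([0.256, 0.569, 0.238]), 'orientation': array([ 0.978, -0.21 , -0.   ,  0.001]), 'ft_force': array([-0.656,  0.094, -0.617]), 'wrist_torque': array([-0.035,  0.008, -0.018]), 'grip_force': np.float64(0.0), 'opening': np.float64(0.086)}
scene 501.54244087728165 282.44463155145985 211.15850521471478 0.0019296359665651088 [[0.742, -0.526, 0.415, -0.159], [-0.67, -0.573, 0.472, -0.806], [-0.01, -0.628, -0.778, 1.556], [0.0, 0.0, 0.0, 1.0]]
side 530.8047616366351 277.4010854492955 213.1640949140243 -0.10439359626977975 [[0.936, -0.307, 0.169, 0.327], [-0.351, -0.833, 0.428, -0.553], [0.01, -0.46, -0.888, 1.447], [0.0, 0.0, 0.0, 1.0]]
wrist 291.6517819628275 277.26727065966395 207.55263936476305 -0.040216336465837575 [[-0.409, -0.87, -0.275, 0.327], [-0.912, 0.391, 0.122, 0.537], [0.002, 0.301, -0.954, 0.373], [0.0, 0.0, 0.0, 1.0]]
```

View pics/s0.png

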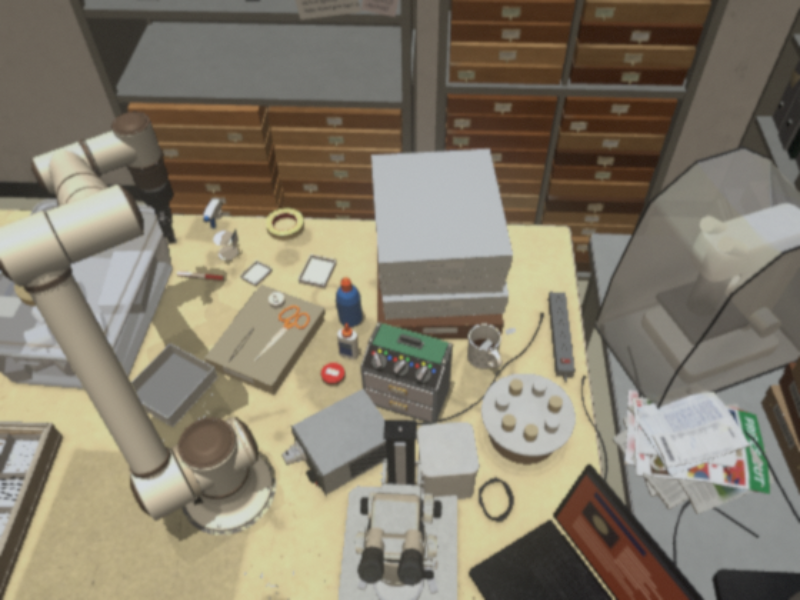

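View pics/sw.png

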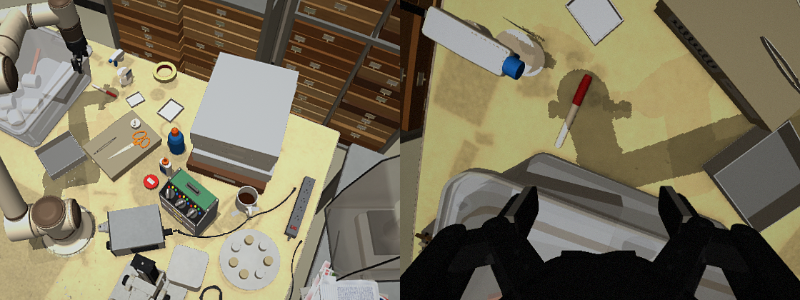

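The scene view (800 px scale) shows the lock box at (407,365), with its green lid at (410,345) and its dials at (378,365), (400,370) and (424,377). Two white trays are visible: a small one at (257,272) and a larger one at (318,270). The blue bottle is at (348,302), the glue bottle at (347,340) and the box stack at (440,240). The desiccator is over the corks at (528,415).

Next I'll measure the lid, dials, trays and bottle.

Run:
```python
from h import *
def masks(c):
    h=cv2.cvtColor(c['img'],cv2.COLOR_RGB2HSV); return h
S={n:load(n+'0') for n in('scene','side')}
for n,c in S.items():
    h=masks(c)
    g=cv2.inRange(h,(60,80,40),(90,255,255))
    k,l,st,ce=cv2.connectedComponentsWithStats(g); i=1+np.argmax(st[1:,4]); ys,xs=np.where(l==i)
    P=pt(c,xs,ys,.191); r=cv2.minAreaRect((P[:,:2]*1000).astype(np.float32)); print(n,'lid',st[i],r)
    D=pt(c,xs,ys);print(' depth z',np.percentile(D[:,2],[5,25,50,75,95]).round(4))
    w=cv2.inRange(h,(0,0,185),(180,60,255)); 
    k,l,st,ce=cv2.connectedComponentsWithStats(w)
    for i in range(1,k):
        if 60<st[i,4]<3000:
            ys,xs=np.where(l==i); P=pt(c,xs,ys,.018); r=cv2.minAreaRect((P[:,:2]*1000).astype(np.float32))
            if P[:,0].mean()>.2 and P[:,1].mean()>0 : print(' white',ce[i].round(),st[i,4],np.round(r[0]),np.round(r[1]),round(r[2]),np.median(pt(c,xs,ys)[:,2]).round(3))
    b=cv2.inRange(h,(100,120,30),(120,255,255));k,l,st,ce=cv2.connectedComponentsWithStats(b)
    for i in range(1,k):
        if st[i,4]>40:
            ys,xs=np.where(l==i);D=pt(c,xs,ys);print(' blue',ce[i].round(),st[i],D.mean(0).round(3),D.max(0).round(3),D.min(0).round(3))
c=S['scene'];
a=cv2.resize(c['img'][215:300,235:330],(570,510),interpolation=cv2.INTER_CUBIC)
c=S['side'];print(c['img'].shape)
b=cv2.resize(c['img'][225:330,215:315],(486,510),interpolation=cv2.INTER_CUBIC)
o=np.hstack([a,b])[:,:,::-1];o=cv2.resize(o,None,fx=.75,fy=.75);cv2.imwrite('pics/box.png',o);print(o.shape)
```

```text
scene lid [262 228  50  26 533] ((497.0439758300781, -80.6710205078125), (60.00570297241211, 163.11341857910156), 28.422096252441406)
 depth z [0.1859 0.1894 0.1915 0.1935 0.1968]
 white [ 73. 101.] 290 [ 379. 1316.] [109. 105.] 80 0.563
 white [ 42. 113.] 556 [ 225. 1316.] [171. 149.] 81 0.578
 white [152. 167.] 77 [411. 677.] [82. 37.] 47 0.061
 white [222. 189.] 240 [556. 379.] [81. 66.] 31 0.004
 white [179. 191.] 119 [421. 491.] [59. 42.] 15 0.003
 white [193. 207.] 74 [412. 380.] [46. 40.] 54 0.08
 white [191. 237.] 83 [316. 264.] [96. 16.] 13 0.062
 blue [243. 208.] [237 202  13  12  87] [0.51  0.174 0.122] [0.538 0.2   0.136] [0.493 0.158 0.102]
side lid [ 238  237   65   58 1354] ((496.12066650390625, -79.71403503417969), (63.14322280883789, 168.7111358642578), 27.826705932617188)
 depth z [0.187  0.1896 0.1915 0.1933 0.196 ]
 white [162.  75.] 117 [407. 793.] [76. 28.] 34 0.202
 white [170.  99.] 122 [409. 677.] [59. 44.] 21 0.063
 white [189. 139.] 246 [426. 493.] [74. 48.] 14 0.004
 white [238. 154.] 492 [557. 381.] [93. 70.] 30 0.004
 white [189. 172.] 113 [388. 369.] [42. 42.] 22 0.08
 white [172. 210.] 135 [290. 254.] [123.  16.] 15 0.062
 white [324. 226.] 481 [730.  58.] [ 55. 352.] 51 0.149
 blue [247. 201.] [235 183  23  34 544] [0.514 0.166 0.096] [0.549 0.209 1.447] [ 0.327 -0.553  0.009]
(420, 560, 3)
(382, 792, 3)
```

View pics/box.png

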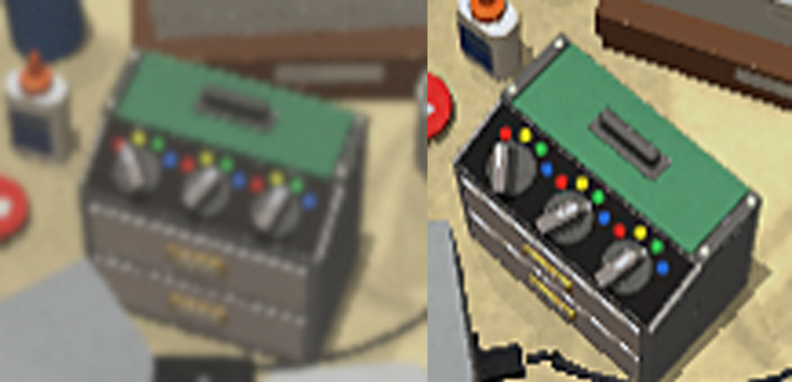

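The crop shows the box from both cameras, with each dial's dots running red, yellow, green, blue from left to right. In the right half, the bars are at (502,168), (565,215) and (622,265). The middle and right bars are far from straight up. I'll work out where the stack and desiccator are before I move.

Run:
```python
from h import *
c=load('side0');v,u=np.mgrid[0:420,0:560]
P=pt(c,u.ravel(),v.ravel()); 
m=(P[:,0]>.3)&(P[:,0]<1.3)&(P[:,1]>-.6)&(P[:,1]<.7)
for z0,z1 in((.285,.32),(.2,.28),(.05,.2)):
    q=P[m&(P[:,2]>z0)&(P[:,2]<z1)&(P[:,0]>.55)&(P[:,1]>-.1)];
    h=cv2.convexHull((q[:,:2]*1000).astype(np.float32)); a=cv2.approxPolyDP(h,25,True)[:,0]; print(z0,len(q),a.round().tolist())
s=load('scene0')
for n,(a,b) in {'plate':(370,290)}.items(): print(n,pt(s,np.array([a,362,401,339]),np.array([b,276,283,283])), pt(s,np.array([a]),np.array([b]),.03))
q=P[m&(P[:,2]>.1)&(P[:,2]<.18)&(abs(P[:,0]-.53)<.07)&(abs(P[:,1]-.18)<.06)];print('blue bottle',np.median(q,0))
o=np.array([.4788,-.0894]);ax=np.array([.8835,.4685]);ay=np.array([-.4685,.8835])
for y in(.054,0,-.054): g=o-.0505*ax+y*ay; print('dial',g)
print('lidgrip',o+.02*ax)
```

```text
0.285 15452 [[1298.0, 505.0], [1202.0, 570.0], [788.0, 390.0], [551.0, 74.0], [805.0, -98.0]]
0.2 2114 [[1296.0, 627.0], [1137.0, 663.0], [551.0, 74.0], [790.0, -98.0], [1299.0, 471.0]]
0.05 5260 [[1213.0, 700.0], [1093.0, 700.0], [551.0, 197.0], [550.0, 59.0], [687.0, -99.0], [817.0, -95.0], [1299.0, 481.0]]
plate [[ 0.60033322 -0.3712082   0.11183634]
 [ 0.61392032 -0.32175884  0.12440519]
 [ 0.76259863 -0.39254018 -0.00106048]
 [ 0.54738201 -0.28229873  0.10591779]] [[ 0.64338743 -0.34655582  0.03      ]]
blue bottle [0.51616254 0.17755408 0.12534944]
dial [ 0.40888425 -0.06535025]
dial [ 0.43418325 -0.11305925]
dial [ 0.45948225 -0.16076825]
lidgrip [ 0.49647 -0.08003]
```

Call:
move_arm --motion '[[[0,0,-1,0],[0,0,-1,0],[0,0,-0.5,0]]]' --claw -1

```text
time: 0.52
eef_pos: [0.2565, 0.5703, 0.3158]
orientation: [0.978, -0.21, 0.0, -0.001]
ft_force: [-0.2, 0.2, -0.1]
opening: 0.0853
grip_force: 0.0
```

Call:
move_arm --motion '[[[0.85,0.97,0,0],[0.85,0.97,0,0],[0.85,0.97,0,0],[0.85,0.97,0,0],[0.85,0.97,0,0],[0.85,0.97,0,0],[0.85,0.97,0,0],[0.85,0.97,0,0],[0.85,0.97,0,0],[0.85,0.97,0,0],[0.85,0.97,0,0],[0.85,0.97,0,0],[0.85,0.97,0,0],[0.85,0.97,0,0],[0.85,0.97,0,0],[0.85,0.97,0,0],[0.85,0.97,0,0],[0.85,0.97,0,0]]]'

```text
time: 2.78
eef_pos: [0.4599, -0.0973, 0.3136]
orientation: [0.978, -0.21, -0.001, -0.0]
ft_force: [-0.1, 0.8, 0.3]
opening: 0.0852
grip_force: 0.0
```

Call:
move_arm --motion '[[[0,0,0,1],[0,0,0,1],[0,0,0,1],[0,0,0,1],[0,0,0,1],[0,0,0,1],[0,0,0,1],[0,0,0,1],[0,0,0,1],[0,0,0,1],[0,0,0,1],[0,0,0,1],[0,0,0,0.8],[0,0,0,0]]]'

```text
time: 4.53
eef_pos: [0.4597, -0.096, 0.3137]
orientation: [-0.241, 0.971, 0.0, -0.001]
ft_force: [0.7, -0.5, 0.3]
opening: 0.0854
grip_force: 0.0
```

```bash
cat >> h.py <<'E'
def tool_delta(tgt,yaw,s=None):
    "units to go: tool axes at present yaw; yaw = desired world angle (deg) of tool x"
    s=s or arm.sense(); M=R.from_quat(s['orientation']).as_matrix(); y=np.degrees(np.arctan2(M[1,0],M[0,0]))
    a=np.radians(yaw); t=np.array([[np.cos(a),np.sin(a),0],[np.sin(a),-np.cos(a),0],[0,0,-1]])
    d=np.array(tgt)-s['eef_pos']
    print('pos',np.round(s['eef_pos'],4),'yaw',round(y,2),'now-axes',(M.T@d/.03).round(2),'after-turn axes',(t.T@d/.03).round(2),'turn',round(((y-yaw+180)%360-180)/10,2))
E
python3 - <<'E'
from h import *
s=arm.sense();print(np.round(s['q'],2),s['time'],s['eef_pos'])
c=shot('wrist','w1');cv2.imwrite('pics/w1b.png',cv2.resize(c['img'],(800,600))[:,:,::-1])
M=R.from_quat(s['orientation']).as_matrix();print(np.degrees(np.arctan2(M[1,0],M[0,0])))
c=load('side0');v,u=np.mgrid[0:420,0:560];P=pt(c,u.ravel(),v.ravel())
q=P[(abs(P[:,2]-.3)<.008)&(P[:,0]>.4)&(P[:,0]<1.1)&(abs(P[:,1])<.5)];h=cv2.convexHull((q[:,:2]*1000).astype(np.float32));print(len(q),cv2.minAreaRect(h),cv2.approxPolyDP(h,15,True)[:,0].tolist())
q=P[(abs(P[:,2]-.1)<.09)&(P[:,0]>.56)&(P[:,0]<1.1)&(P[:,1]<.35)&(P[:,1]>.0)];q=q[q[:,0].argsort()];print(q[:300:30].round(3).tolist())
E
```

```text
[ 0.14  0.07 -0.22 -0.   -1.28 -1.23] 4.525 [ 0.45966754 -0.09597824  0.31366118]
-152.1380779436176
14753 ((897.5440673828125, -29.368011474609375), (469.89666748046875, 820.3260498046875), 33.43592071533203) [[787.681884765625, 389.59832763671875], [544.8327026367188, 79.41757202148438], [930.4276733398438, -499.1616516113281], [1010.9981689453125, -283.8182373046875], [1033.042724609375, 191.81809997558594]]
[[0.56, 0.077, 0.144], [0.562, 0.082, 0.084], [0.563, 0.07, 0.142], [0.565, 0.047, 0.028], [0.566, 0.07, 0.134], [0.568, 0.068, 0.143], [0.57, 0.129, 0.068], [0.571, 0.068, 0.135], [0.573, 0.081, 0.146], [0.575, 0.068, 0.076]]
```

View pics/w1b.png

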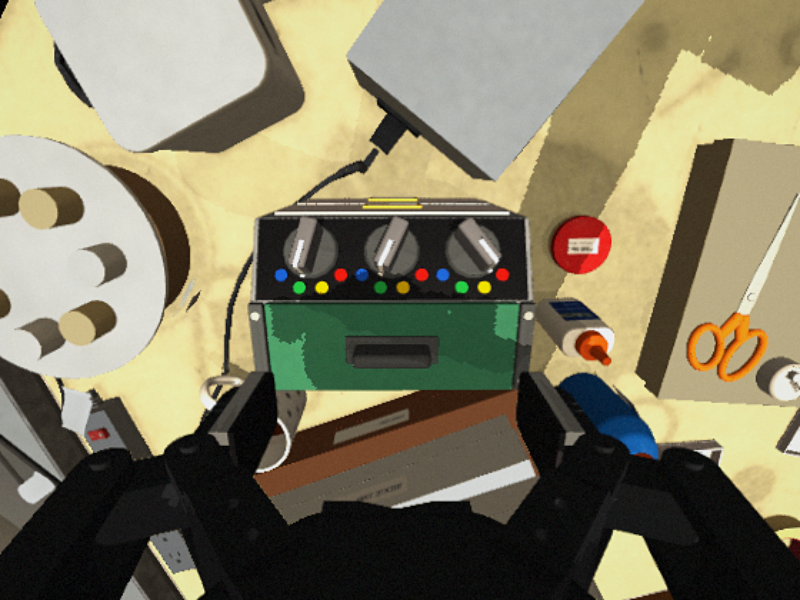

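The wrist view (800 px scale) shows the box with its front at the top of the picture. The left dial is at (472,248), with its white line towards (496,263), between yellow and red. The middle dial is at (390,248), with its line towards (378,270). The right dial is at (312,248), with its line towards (299,270). The lid bar is at (393,352).

I'll compute the box pose and the dial angles.

```bash
cat >> h.py <<'E'
class Box:
    def __init__(s,o,yaw):
        s.o=np.array([*o,0.]);a=np.radians(yaw);s.M=np.array([[np.cos(a),-np.sin(a),0],[np.sin(a),np.cos(a),0],[0,0,1]])
    def w(s,p): return np.asarray(p)@s.M.T+s.o
    def b(s,p): return (np.asarray(p)-s.o)@s.M
t25=np.radians(25); NRM=np.array([-np.sin(t25),0,np.cos(t25)]); UP=np.array([np.cos(t25),0,np.sin(t25)])
def panel(c,box,u,v,h):
    "pixels onto plane h above panel -> (right,up) coords, relative to the middle dial"
    d=ray(c,u,v)@c['wfc'][:3,:3].T@box.M; o=box.b(c['wfc'][:3,3]); p0=np.array([-.042,0,.171])+h*NRM
    P=o+d*(((p0-o)@NRM)/(d@NRM))[...,None]-p0
    return np.stack([-P[...,1],P@UP],-1)
def dials(c,box,verbose=1,thr=150):
    hsv=cv2.cvtColor(c['img'],cv2.COLOR_RGB2HSV); v,u=np.mgrid[0:420,0:560]; u=u.ravel();v=v.ravel()
    Q0=panel(c,box,u,v,0.);Q3=panel(c,box,u,v,.030);H=hsv.reshape(-1,3); out=[]
    for n,x in(('L',-.054),('M',0),('R',.054)):
        d=Q3-[x,0]; m=(np.hypot(*d.T)<.017)&(H[:,1]<60)&(H[:,2]>thr); w=d[m]
        if len(w)<4: print(n,'few');continue
        cc=w.mean(0); e=np.linalg.svd(w-cc)[2][0]; e=e*np.sign(e@cc); out.append(np.arctan2(*e))
        if verbose: print(n,'line px',m.sum(),'centroid mm',(cc*1e3).round(1),'ang by centroid',np.arctan2(*cc).round(3),'by dir',out[-1].round(3))
        for k,lo,hi in(('red',(0,150,90),(8,255,255)),('yel',(22,150,90),(33,255,255)),('grn',(45,130,80),(70,255,255)),('blu',(105,130,80),(125,255,255))):
            d=Q0-[x,0];r=np.hypot(*d.T);m=(r>.02)&(r<.034)&(abs(d[:,0])<.027)&cv2.inRange(hsv,lo,hi).ravel().astype(bool)
            if verbose>1 and m.sum()>3: q=d[m].mean(0); print('   ',k,m.sum(),(q*1e3).round(1),np.arctan2(*q).round(3))
    return out
BOX=Box((.4788,-.0894),27.9)
E
python3 - <<'E'
from h import *
c=load('w1');h=cv2.cvtColor(c['img'],cv2.COLOR_RGB2HSV)
g=cv2.inRange(h,(65,80,40),(90,255,255));k,l,st,ce=cv2.connectedComponentsWithStats(g); i=1+np.argmax(st[1:,4]); ys,xs=np.where(l==i)
P=pt(c,xs,ys,.191);print('lid',cv2.minAreaRect((P[:,:2]*1000).astype(np.float32)))
dials(c,BOX,2)
E
```

```text
lid ((495.7484436035156, -81.03707885742188), (64.08688354492188, 167.5598907470703), 27.9191951751709)
L line px 225 centroid mm [0.7 1.5] ang by centroid 0.411 by dir -0.614
    red 70 [-19.5  15.4] -0.902
    yel 72 [-7. 24.] -0.283
    grn 68 [ 8.3 23.8] 0.334
    blu 71 [20.6 15.3] 0.93
M line px 214 centroid mm [1.7 3.2] ang by centroid 0.489 by dir 0.409
    red 69 [-19.3  15.4] -0.895
    yel 112 [-3.6 -0.8] -1.793
    grn 60 [ 8.3 23.9] 0.333
    blu 64 [20.9 15.4] 0.934
R line px 184 centroid mm [1.  2.9] ang by centroid 0.322 by dir 0.19
    red 69 [-19.   15.6] -0.883
    yel 69 [-6.6 24.2] -0.266
    grn 66 [ 8.6 24.2] 0.342
    blu 65 [21.2 15.6] 0.935
```

```bash
sed -i 's/^BOX=.*/BOX=Box((.478,-.0903),27.9)/' h.py
cat >> h.py <<'E'
def dial_goal(n,a,z,x=-.052):
    y={'L':.054,'M':0,'R':-.054}[n]; p=BOX.w([x,y,z]); phi=np.degrees(np.arctan2(np.sin(a),np.cos(a)*np.cos(t25)))
    tool_delta(p,27.9+180-phi);
E
python3 -c "
from h import *
dial_goal('L',-.61,.194)
print(dials(load('w1'),BOX,0))"
```

```text
pos [ 0.4598 -0.096   0.3138] yaw -152.09 now-axes [1.1  1.68 4.  ] after-turn axes [-0.15  2.01  3.99] turn -3.76
[np.float64(-0.4592504583404508), np.float64(0.2910152293411393), np.float64(0.11126724711427174)]
```

```bash
python3 -c "
from h import *
c=load('w1')
for t in(120,150,170,190,210,225): print(t);dials(c,BOX,1,t)
a=c['img'][150:205,180:370];cv2.imwrite('pics/d1.png',cv2.resize(a,(760,220),interpolation=cv2.INTER_NEAREST)[:,:,::-1])"
```

```text
120
L line px 406 centroid mm [0.6 0. ] ang by centroid 1.557 by dir 2.68
M line px 404 centroid mm [0.5 0. ] ang by centroid 1.479 by dir 0.306
R line px 412 centroid mm [0.1 0. ] ang by centroid 0.987 by dir 0.18
150
L line px 241 centroid mm [0.4 1. ] ang by centroid 0.389 by dir -0.459
M line px 228 centroid mm [1.1 2.5] ang by centroid 0.401 by dir 0.291
R line px 204 centroid mm [0.4 1.6] ang by centroid 0.265 by dir 0.111
170
L line px 107 centroid mm [-3.4  2.5] ang by centroid -0.94 by dir -0.249
M line px 100 centroid mm [2.7 2.3] ang by centroid 0.87 by dir 0.187
R line px 97 centroid mm [1.7 2.4] ang by centroid 0.613 by dir 0.12
190
L line px 94 centroid mm [-3.3  1.8] ang by centroid -1.064 by dir -0.249
M line px 94 centroid mm [2.7 1.9] ang by centroid 0.944 by dir 0.187
R line px 88 centroid mm [1.6 1.9] ang by centroid 0.698 by dir 0.115
210
L line px 86 centroid mm [-3.4  1.5] ang by centroid -1.154 by dir -0.246
M line px 81 centroid mm [2.6 1.1] ang by centroid 1.169 by dir 0.183
R line px 88 centroid mm [1.6 1.9] ang by centroid 0.698 by dir 0.115
225
L line px 74 centroid mm [-3.2  0.5] ang by centroid -1.399 by dir -0.237
M line px 73 centroid mm [2.5 0.5] ang by centroid 1.387 by dir 0.182
R line px 77 centroid mm [1.6 1.1] ang by centroid 0.956 by dir 0.113
```

View pics/d1.png

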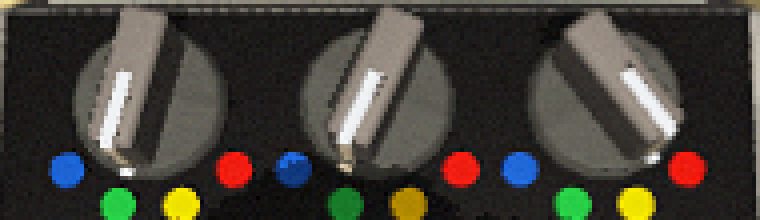

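The crop shows the white lines on the bar tops: left dial (625,72)→(670,132), middle (376,72)→(345,142), right (124,72)→(106,145), in 4x crop px. The small bright specks past the line ends are on the end faces, so I'll keep only the largest component for each dial.

```bash
cat >> h.py <<'E'
def dials2(c,thr=170):
    hsv=cv2.cvtColor(c['img'],cv2.COLOR_RGB2HSV); v,u=np.mgrid[0:420,0:560]
    Q3=panel(c,BOX,u.ravel(),v.ravel(),.030).reshape(420,560,2); res={}
    for n,x in(('L',-.054),('M',0),('R',.054)):
        d=Q3-[x,0]; m=((np.hypot(d[...,0],d[...,1])<.019)&(hsv[...,1]<50)&(hsv[...,2]>thr)).astype(np.uint8)
        k,l,st,ce=cv2.connectedComponentsWithStats(m,connectivity=4)
        if k<2: continue
        i=1+np.argmax(st[1:,4]); w=d[l==i]; cc=w.mean(0); e=np.linalg.svd(w-cc)[2][0]; e=e*np.sign(e@cc)
        res[n]=(st[i,4],(cc*1e3).round(1).tolist(),np.arctan2(*cc).round(3),np.arctan2(*e).round(3))
    return res
E
python3 -c "
from h import *
c=load('w1');print(dials2(c))
for n,x,p in(('L',-.054,(625,72,670,132)),('M',0,(376,72,345,142)),('R',.054,(124,72,106,145))):
    q=panel(c,BOX,np.array([p[0],p[2]])/4+180,np.array([p[1],p[3]])/4+150,.03)-[x,0];d=q[1]-q[0];print(n,(q*1e3).round(1).tolist(),np.arctan2(*d).round(3))"
```

```text
{'L': (np.int32(86), [-4.3, 7.4], np.float64(-0.53), np.float64(-0.617)), 'M': (np.int32(82), [3.9, 8.7], np.float64(0.42), np.float64(0.412)), 'R': (np.int32(77), [2.4, 9.0], np.float64(0.261), np.float64(0.239))}
L [[0.3, 1.3], [-9.0, 14.4]] -0.614
M [[-0.1, 1.3], [6.5, 16.7]] 0.405
R [[0.2, 1.3], [3.5, 17.3]] 0.206
```

Call:
move_arm --motion '[[[0.55,0.84,0,0],[0.55,0.84,0,0],[0,0,0,-0.94],[0,0,0,-0.94],[0,0,0,-0.94],[0,0,0,-0.94],[0,0,0.7,0],[0,0,0.7,0],[0,0,0.7,0],[0,0,0,0]]]' --claw 0.48

```text
time: 5.82
eef_pos: [0.4063, -0.067, 0.25]
orientation: [-0.541, 0.841, 0.001, -0.002]
ft_force: [-0.2, -0.4, 0.3]
opening: 0.022
grip_force: 0.0
```

```bash
python3 -c "
from h import *
dial_goal('L',-.61,.194)
c=shot('wrist','w2');cv2.imwrite('pics/w2b.png',c['img'][:,:,::-1])"
```

```text
pos [ 0.4063 -0.067   0.25  ] yaw -114.54 now-axes [-0.01 -0.02  1.87] after-turn axes [-0.01 -0.01  1.87] turn -0.01
```

View pics/w2b.png

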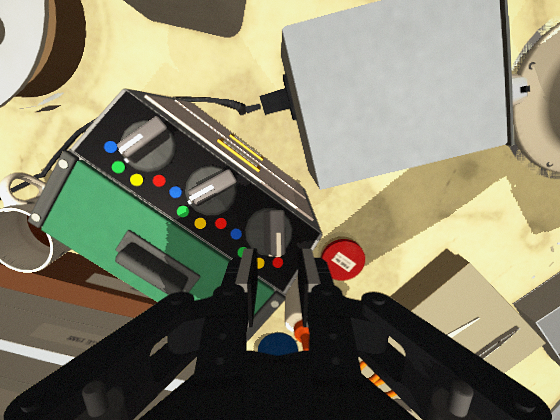

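The wrist view shows the fingers straddling the left dial's bar at (278,230), lined up with it. I'm going down and turning.

Call:
move_arm --motion '[[[0,0,0.7,0],[0,0,0.7,0],[0,0,0.47,0],[0,0,0,0]]]'

```text
time: 6.38
eef_pos: [0.4075, -0.0669, 0.1954]
orientation: [-0.54, 0.841, -0.0, -0.0]
ft_force: [-0.1, -0.2, -0.1]
opening: 0.0219
grip_force: 0.0
```

Call:
move_arm --motion '[[[0,0,0,0],[0,0,0,0.5],[0,0,0,0.7],[0,0,0,0.7],[0,0,0,0.7],[0,0,0,0.7],[0,0,0,0.7]]]' --claw 0.62

```text
time: 7.25
eef_pos: [0.4068, -0.0667, 0.1962]
orientation: [-0.218, 0.976, 0.0, -0.0]
ft_force: [-2.5, 1.9, 2.3]
opening: 0.0165
grip_force: 2.1
```

Call:
move_arm --motion '[[[0,0,0,0.7],[0,0,0,0.7],[0,0,0,0.7],[0,0,0,0.7],[0,0,0,0.7],[0,0,0,0.7],[0,0,0,0.6],[0,0,0,0.5],[0,0,0,0]]]'

```text
time: 8.38
eef_pos: [0.4078, -0.066, 0.1963]
orientation: [0.239, 0.971, 0.001, 0.001]
ft_force: [-2.8, 5.5, 3.2]
opening: 0.0161
grip_force: 2.3
```

Call:
move_arm --motion '[[[0,0,0,0],[0,0,0,0]]]' --claw 0.68

```text
time: 8.62
eef_pos: [0.4081, -0.0659, 0.1964]
orientation: [0.238, 0.971, 0.001, 0.001]
ft_force: [-1.9, 4.8, 3.1]
opening: 0.0137
grip_force: 10.3
```

Call:
move_arm --motion '[[[0,0,0,0],[0,0,-0.7,0],[0,0,-0.9,0],[0,0,-0.9,0],[0,0,0,0]]]' --claw 0.48

```text
time: 9.25
eef_pos: [0.4088, -0.067, 0.2727]
orientation: [0.239, 0.971, 0.001, 0.003]
ft_force: [0.2, -0.1, 0.2]
opening: 0.0223
grip_force: 0.0
```

```bash
python3 -c "
from h import *
print(dials2(shot('wrist','w3')))
print(dials2(shot('side','sd3'),150), dials2(load('side0'),150))
dial_goal('M',.41,.25)"
```

```text
{'L': (np.int32(38), [-2.7, -16.5], np.float64(-2.982), np.float64(-1.542)), 'M': (np.int32(45), [0.3, -16.2], np.float64(3.126), np.float64(1.56)), 'R': (np.int32(8), [-8.2, -16.0], np.float64(-2.668), np.float64(-1.54))}
{'L': (np.int32(9), [5.8, 7.0], np.float64(0.693), np.float64(0.96)), 'M': (np.int32(15), [2.0, 9.5], np.float64(0.211), np.float64(0.455)), 'R': (np.int32(19), [0.9, 9.4], np.float64(0.095), np.float64(0.179))} {'L': (np.int32(29), [-1.0, 2.5], np.float64(-0.379), np.float64(-0.643)), 'M': (np.int32(16), [1.9, 9.5], np.float64(0.199), np.float64(0.459)), 'R': (np.int32(19), [0.9, 9.4], np.float64(0.095), np.float64(0.179))}
pos [ 0.4072 -0.0669  0.2701] yaw 152.36 now-axes [-1.47 -1.02  0.67] after-turn axes [-0.77 -1.62  0.67] turn -2.99
```

Call:
move_arm --motion '[[[-0.73,-0.51,0,0],[-0.74,-0.51,0,0],[0,0,0,-1],[0,0,0,-1],[0,0,0,-0.99],[0,0,0,0]]]'

```text
time: 10.1
eef_pos: [0.4317, -0.1145, 0.2692]
orientation: [-0.019, 1.0, -0.0, -0.001]
ft_force: [-0.1, -0.3, -0.7]
opening: 0.0223
grip_force: 0.0
```

```bash
sed -i 's/<.019)/<.0155)/' h.py; python3 -c "
from h import *
c=shot('wrist','w4')
print(dials2(c))
dial_goal('M',.41,.194)
cv2.imwrite('pics/w4b.png',c['img'][:,:,::-1])"
```

```text
{'L': (np.int32(266), [2.3, 4.2], np.float64(0.502), np.float64(1.0)), 'R': (np.int32(62), [2.1, 11.3], np.float64(0.182), np.float64(0.178))}
pos [ 0.4319 -0.1145  0.2694] yaw -177.9 now-axes [-0.01 -0.    2.51] after-turn axes [-0.01 -0.    2.51] turn -0.02
```

View pics/w4b.png

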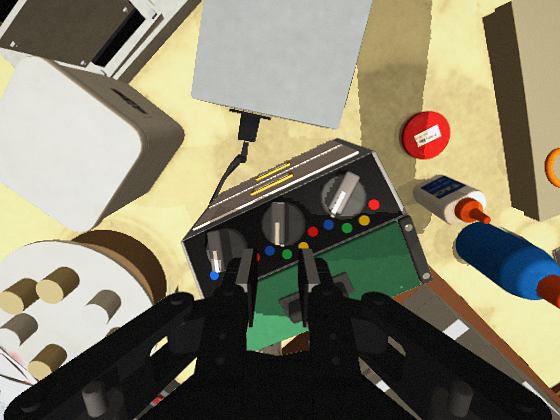

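The wrist view shows the left pointer at (330,212), towards its blue dot at (328,225). The middle bar at (282,222) is lined up between the fingers.

Call:
move_arm --motion '[[[0,0,0.7,0],[0,0,0.7,0],[0,0,0.7,0],[0,0,0.41,0],[0,0,0,0]]]'

```text
time: 10.78
eef_pos: [0.4318, -0.1145, 0.1942]
orientation: [-0.019, 1.0, -0.0, -0.001]
ft_force: [0.4, 1.5, 0.1]
opening: 0.0219
grip_force: 0.0
```

Call:
move_arm --motion '[[[0,0,0,0],[0,0,0,-0.5],[0,0,0,-0.7],[0,0,0,-0.7],[0,0,0,-0.7],[0,0,0,-0.7],[0,0,0,-0.7],[0,0,0,-0.7],[0,0,0,-0.7],[0,0,0,-0.7],[0,0,0,-0.7],[0,0,0,-0.7],[0,0,0,-0.6],[0,0,0,0]]]' --claw 0.62

```text
time: 12.52
eef_pos: [0.4333, -0.1146, 0.1962]
orientation: [-0.664, 0.748, -0.001, 0.001]
ft_force: [0.6, -0.7, 2.2]
opening: 0.0163
grip_force: 2.0
```

Call:
move_arm --motion '[[[0,0,0,0],[0,0,0,0]]]' --claw 0.68

```text
time: 12.78
eef_pos: [0.4335, -0.1145, 0.1961]
orientation: [-0.664, 0.748, -0.001, 0.001]
ft_force: [0.1, 0.2, 5.7]
opening: 0.0139
grip_force: 10.9
```

Call:
move_arm --motion '[[[0,0,0,0],[0,0,-0.7,0],[0,0,-0.9,0],[0,0,-0.9,0],[0,0,0,0]]]' --claw 0.48

```text
time: 13.4
eef_pos: [0.4326, -0.1143, 0.2711]
orientation: [-0.664, 0.747, -0.001, 0.001]
ft_force: [-0.2, -0.1, -0.4]
opening: 0.0221
grip_force: 0.0
```

```bash
python3 -c "
from h import *
dial_goal('R',.22,.194)"
```

```text
pos [ 0.4326 -0.1143  0.2711] yaw -96.74 now-axes [ 1.5  -1.    2.57] after-turn axes [-0.41 -1.75  2.57] turn 6.92
```

Call:
move_arm --motion '[[[0.75,-0.5,0,0],[0.75,-0.5,0,0],[0,0,0,1],[0,0,0,1],[0,0,0,1],[0,0,0,1],[0,0,0,1],[0,0,0,1],[0,0,0,0.92],[0,0,0,0]]]'

```text
time: 14.65
eef_pos: [0.4558, -0.1623, 0.2683]
orientation: [-0.123, 0.992, 0.001, -0.002]
ft_force: [0.6, -0.2, 0.4]
opening: 0.0222
grip_force: 0.0
```

```bash
python3 -c "
from h import *
c=shot('wrist','w5')
for t in(170,200,225):print(dials2(c,t))
dial_goal('R',.22,.194)
cv2.imwrite('pics/w5b.png',cv2.resize(c['img'][150:300,170:450],(784,420),interpolation=cv2.INTER_CUBIC)[:,:,::-1])"
```

```text
{'L': (np.int32(176), [5.7, 5.7], np.float64(0.792), np.float64(1.021)), 'M': (np.int32(251), [-0.3, 3.4], np.float64(-0.088), np.float64(-0.96))}
{'L': (np.int32(92), [6.2, 5.3], np.float64(0.864), np.float64(0.892)), 'M': (np.int32(91), [-5.3, 5.4], np.float64(-0.775), np.float64(-0.887))}
{'L': (np.int32(77), [6.4, 5.5], np.float64(0.868), np.float64(0.9)), 'M': (np.int32(75), [-5.5, 5.5], np.float64(-0.786), np.float64(-0.909))}
pos [ 0.456  -0.1624  0.2686] yaw -165.78 now-axes [-0.05 -0.01  2.49] after-turn axes [-0.04 -0.01  2.49] turn 0.02
```

View pics/w5b.png

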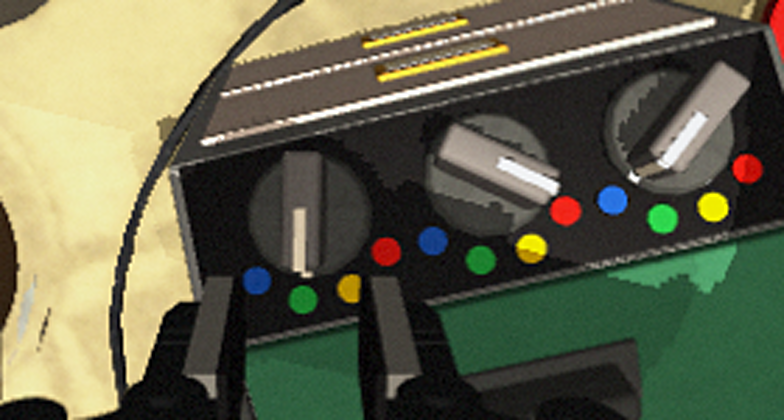

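The crop shows the left pointer tip at (665,165), measured at about 0.90, and the middle tip at (555,187), about -0.90. Both are on their code dots. The right bar is at (302,215) between the fingers, and its turn is next.

Call:
move_arm --motion '[[[0,0,0.7,0],[0,0,0.7,0],[0,0,0.7,0],[0,0,0.39,0],[0,0,0,0]]]'

```text
time: 15.32
eef_pos: [0.4563, -0.1626, 0.1944]
orientation: [-0.123, 0.992, 0.0, -0.001]
ft_force: [-0.5, -0.3, 0.3]
opening: 0.0219
grip_force: 0.0
```

Call:
move_arm --motion '[[[0,0,0,0],[0,0,0,-0.5],[0,0,0,-0.7],[0,0,0,-0.7],[0,0,0,-0.7],[0,0,0,-0.7],[0,0,0,0]]]' --claw 0.62

```text
time: 16.2
eef_pos: [0.4574, -0.1624, 0.196]
orientation: [-0.399, 0.917, -0.0, 0.001]
ft_force: [0.1, 0.7, 0.4]
opening: 0.0161
grip_force: 1.1
```

Call:
move_arm --motion '[[[0,0,0,0],[0,0,0,0],[0,0,0,0]]]' --claw 0.7

```text
time: 16.58
eef_pos: [0.4572, -0.1628, 0.1958]
orientation: [-0.399, 0.917, -0.0, 0.0]
ft_force: [0.6, 0.1, 3.6]
opening: 0.0131
grip_force: 4.8
```

Call:
move_arm --motion '[[[0,0,0,0],[0,0,-0.7,0],[0,0,-0.9,0],[0,0,-0.9,0],[0,0,0,0]]]' --claw 0.48

```text
time: 17.2
eef_pos: [0.4576, -0.1628, 0.2719]
orientation: [-0.399, 0.917, -0.001, 0.002]
ft_force: [0.6, -0.5, -0.6]
opening: 0.022
grip_force: 0.0
```

```bash
cat >> h.py <<'E'
def lid_goal(x,z,yaw=27.9+90+180,y=0): tool_delta(BOX.w([x,y,z]),yaw)
E
python3 -c "
from h import *
s=arm.sense();print(s['q'].round(2))
lid_goal(-.06,.28,-152.1)
lid_goal(.02,.205,117.9);lid_goal(.02,.205,-62.1); lid_goal(.02,.205,-152.1)"
```

```text
[-0.01  0.12 -0.27  0.   -1.18 -0.74]
pos [ 0.4576 -0.1628  0.2719] yaw -132.92 now-axes [-0.34  1.8  -0.27] after-turn axes [ 0.27  1.82 -0.27] turn 1.92
pos [ 0.4576 -0.1628  0.2719] yaw -132.92 now-axes [-2.86  0.93  2.23] after-turn axes [1.82 2.4  2.23] turn 10.92
pos [ 0.4576 -0.1628  0.2719] yaw -132.92 now-axes [-2.86  0.93  2.23] after-turn axes [-1.82 -2.4   2.23] turn -7.08
pos [ 0.4576 -0.1628  0.2719] yaw -132.92 now-axes [-2.86  0.93  2.23] after-turn axes [-2.4   1.82  2.23] turn 1.92
```

Call:
move_arm --motion '[[[0,0,0,0.96],[0,0,0,0.96],[-0.61,0.91,0,0],[-0.62,0.91,0,0],[0,0,0,0],[0,0,0,0]]]' --claw 0.9

```text
time: 17.95
eef_pos: [0.4634, -0.0972, 0.2693]
orientation: [-0.241, 0.971, 0.0, -0.001]
ft_force: [-0.4, 0.4, 0.4]
opening: 0.0043
grip_force: 0.0
```

```bash
python3 -c "
from h import *
c=shot('wrist','w6')
for t in(150,190,210,225):print(dials2(c,t))
lid_goal(-.006,.206,-152.1)"
```

```text
{'L': (np.int32(455), [0.4, 1.4], np.float64(0.311), np.float64(0.903)), 'M': (np.int32(481), [0.7, 1.7], np.float64(0.383), np.float64(-0.897)), 'R': (np.int32(432), [0.2, 1.3], np.float64(0.172), np.float64(-0.229))}
{'L': (np.int32(99), [6.2, 5.4], np.float64(0.854), np.float64(0.89)), 'M': (np.int32(103), [-5.2, 5.5], np.float64(-0.764), np.float64(-0.906)), 'R': (np.int32(93), [-1.2, 8.0], np.float64(-0.153), np.float64(-0.227))}
{'L': (np.int32(94), [6.2, 5.4], np.float64(0.856), np.float64(0.9)), 'M': (np.int32(92), [-5.4, 5.6], np.float64(-0.77), np.float64(-0.904)), 'R': (np.int32(85), [-1.3, 8.0], np.float64(-0.157), np.float64(-0.23))}
{'L': (np.int32(85), [6.4, 5.3], np.float64(0.871), np.float64(0.909)), 'M': (np.int32(85), [-5.5, 5.6], np.float64(-0.776), np.float64(-0.907)), 'R': (np.int32(79), [-1.3, 8.2], np.float64(-0.159), np.float64(-0.232))}
pos [ 0.4635 -0.0975  0.2695] yaw -152.15 now-axes [-0.34 -0.02  2.12] after-turn axes [-0.34 -0.01  2.12] turn -0.01
```

The right dial reads -0.23 against a target of -0.30. That is inside tolerance, but I'll trim it.

```bash
python3 -c "
from h import *
dial_goal('R',-.2,.194)"
```

```text
pos [ 0.4635 -0.0975  0.2695] yaw -152.15 now-axes [ 1.19 -1.82  2.52] after-turn axes [ 1.56 -1.51  2.52] turn -1.27
```

Call:
move_arm --motion '[[[0.6,-0.91,0,-0.6],[0.69,-0.84,0,-0.67],[0,0,0,0],[0,0,0,0]]]' --claw 0.48

```text
time: 18.5
eef_pos: [0.4573, -0.1625, 0.2699]
orientation: [-0.346, 0.938, 0.0, -0.0]
ft_force: [-0.7, 0.1, 0.5]
opening: 0.0224
grip_force: 0.0
```

```bash
python3 -c "
from h import *
dial_goal('R',-.2,.194)"
```

```text
pos [ 0.4573 -0.1625  0.2699] yaw -139.55 now-axes [-0.    0.    2.53] after-turn axes [-0.    0.    2.53] turn -0.01
```

Call:
move_arm --motion '[[[0,0,0.8,0],[0,0,0.8,0],[0,0,0.6,0],[0,0,0.3,0],[0,0,0,0]]]'

```text
time: 19.12
eef_pos: [0.4576, -0.1618, 0.195]
orientation: [-0.347, 0.938, 0.0, -0.0]
ft_force: [-0.9, -1.7, 0.5]
opening: 0.0223
grip_force: 0.0
```

Call:
move_arm --motion '[[[0,0,0,0],[0,0,0,-0.6],[0,0,0,-0.5],[0,0,0,0]]]' --claw 0.69

```text
time: 19.62
eef_pos: [0.4581, -0.1621, 0.1961]
orientation: [-0.435, 0.901, -0.001, 0.001]
ft_force: [0.7, 0.5, 0.7]
opening: 0.0136
grip_force: 1.8
```

Call:
move_arm --motion '[[[0,0,0,0],[0,0,-0.7,0],[0,0,-0.9,0],[0,0,-0.9,0.6],[0,0,0,0.5],[0,0,0,0.6],[0,0,0,0.67]]]' --claw 0.48

```text
time: 20.5
eef_pos: [0.4575, -0.1621, 0.2704]
orientation: [-0.239, 0.971, -0.0, 0.0]
ft_force: [-0.1, -0.8, 0.3]
opening: 0.0223
grip_force: 0.0
```

Call:
move_arm --motion '[[[-0.76,0.91,0,0],[-0.76,0.91,0,0],[0,0,0,0],[0,0,0,0]]]' --claw 0.9

```text
time: 21.0
eef_pos: [0.4723, -0.0926, 0.2703]
orientation: [-0.241, 0.971, -0.0, -0.0]
ft_force: [0.3, 0.0, -0.4]
opening: 0.0043
grip_force: 0.0
```

```bash
python3 -c "
from h import *
c=shot('wrist','w7')
for t in(190,210):print(dials2(c,t))
lid_goal(-.006,.206,-152.1)"
```

```text
{'L': (np.int32(100), [6.2, 5.3], np.float64(0.856), np.float64(0.905)), 'M': (np.int32(102), [-5.2, 5.5], np.float64(-0.763), np.float64(-0.899)), 'R': (np.int32(95), [-2.0, 8.0], np.float64(-0.242), np.float64(-0.329))}
{'L': (np.int32(95), [6.2, 5.3], np.float64(0.862), np.float64(0.891)), 'M': (np.int32(94), [-5.4, 5.5], np.float64(-0.771), np.float64(-0.904)), 'R': (np.int32(90), [-1.9, 7.8], np.float64(-0.242), np.float64(-0.337))}
pos [ 0.4722 -0.0929  0.2703] yaw -152.16 now-axes [-0.01 -0.01  2.14] after-turn axes [-0.01 -0.01  2.14] turn -0.01
```

Call:
move_arm --motion '[[[0,0,0.8,0],[0,0,0.8,0],[0,0,0.54,0],[0,0,0,0],[-0.25,0,0,0],[-0.25,0,0,0],[-0.25,0,0,0],[-0.25,0,0,0]]]'

```text
time: 22.05
eef_pos: [0.4993, -0.0784, 0.2064]
orientation: [-0.241, 0.971, -0.0, -0.0]
ft_force: [-2.1, -1.6, 2.5]
opening: 0.0045
grip_force: 1.4
```

Call:
move_arm --motion '[[[-0.25,0,0,0],[-0.25,0,0,0],[-0.25,0,0,0],[-0.2,0,0,0],[0,0,0,0]]]'

```text
time: 22.68
eef_pos: [0.525, -0.0646, 0.2057]
orientation: [-0.241, 0.971, 0.0, 0.001]
ft_force: [1.4, -0.1, -1.1]
opening: 0.0042
grip_force: 0.0
```

```bash
python3 -c "
from h import *
print(arm.sense()['ft_force'],BOX.b(arm.sense()['eef_pos']))
c=shot('side','sd8')
h=cv2.cvtColor(c['img'],cv2.COLOR_RGB2HSV)
g=cv2.inRange(h,(60,80,40),(90,255,255));v,u=np.where(g);P=BOX.b(pt(c,u,v,.191));P=P[(abs(P[:,1])<.1)&(abs(P[:,0])<.15)];print(np.percentile(P[:,0],[0,1,5,50,99,100]).round(4))"
```

```text
[ 1.36061548 -0.13058945 -1.0668038 ] [0.05360779 0.00074591 0.20574959]
[-0.0267 -0.0236 -0.0164  0.0528  0.0988  0.0999]
```

Call:
move_arm --motion '[[[-0.15,0,0,0],[-0.1,0,0,0],[0,0,0,0]]]'

```text
time: 23.1
eef_pos: [0.5273, -0.0632, 0.2058]
orientation: [-0.241, 0.971, -0.0, -0.005]
ft_force: [-8.1, -4.5, 5.5]
opening: 0.0042
grip_force: 4.8
```

Call:
move_arm --motion '[[[-0.1,0,0,0],[0,0,0,0]]]'

```text
time: 23.35
eef_pos: [0.5274, -0.0631, 0.2058]
orientation: [-0.24, 0.971, -0.001, -0.008]
ft_force: [-13.8, -7.1, 9.0]
opening: 0.0041
grip_force: 8.0
```

Call:
move_arm --motion '[[[0.4,0,0,0],[0.4,0,0,0],[0.3,0,-0.9,0],[0.5,0,-0.9,0],[0.5,0,-0.9,0],[0,0,0,0],[0,0,0,0]]]'

```text
time: 24.22
eef_pos: [0.4776, -0.0894, 0.2864]
orientation: [-0.241, 0.971, 0.0, 0.0]
ft_force: [1.3, -1.1, -0.7]
opening: 0.0043
grip_force: 0.0
```

```bash
python3 -c "
from h import *
c=shot('wrist','w9');print(c['s']['q'].round(2),dials2(c,200))
h=cv2.cvtColor(c['img'],cv2.COLOR_RGB2HSV)
g=cv2.inRange(h,(45,80,30),(90,255,255))
k,l,st,ce=cv2.connectedComponentsWithStats(g)
for i in range(1,k):
    if st[i,4]>80:
        v,u=np.where(l==i);
        for z in(.177,.191): P=BOX.b(pt(c,u,v,z));print(st[i],z,(P.min(0)*1e3).round(1),(P.max(0)*1e3).round(1),(P.mean(0)*1e3).round(1),cv2.minEnclosingCircle((P[:,:2]*1000).astype(np.float32)))
cv2.imwrite('pics/w9b.png',cv2.resize(c['img'][130:330,150:420],(800,592),interpolation=cv2.INTER_CUBIC)[:,:,::-1])"
```

```text
[ 0.15  0.11 -0.24 -0.   -1.22 -1.23] {'L': (np.int32(87), [6.2, 5.4], np.float64(0.854), np.float64(0.905)), 'M': (np.int32(88), [-5.5, 5.7], np.float64(-0.77), np.float64(-0.92)), 'R': (np.int32(82), [-2.0, 7.9], np.float64(-0.246), np.float64(-0.341))}
[198 183  11  11  90] 0.177 [-22.5 -67.9 177. ] [-13.7 -59.1 177. ] [-17.9 -63.3 177. ] ((-18.101511001586914, -63.59229278564453), 4.873598098754883)
[198 183  11  11  90] 0.191 [-25.7 -64.  191. ] [-17.4 -55.7 191. ] [-21.3 -59.6 191. ] ((-21.519039154052734, -59.92926025390625), 4.593491554260254)
[262 183  12  11  98] 0.177 [-22.5 -12.8 177. ] [-13.7  -3.4 177. ] [-18.1  -8.2 177. ] ((-18.002544403076172, -8.24635124206543), 4.878372669219971)
[262 183  12  11  98] 0.191 [-25.7 -12.1 191. ] [-17.4  -3.2 191. ] [-21.5  -7.7 191. ] ((-21.425756454467773, -7.764354228973389), 4.597990989685059)
[326 183  12  11 100] 0.177 [-22.6  42.1 177. ] [-13.7  51.7 177. ] [-18.2  47.  177. ] ((-18.02252769470215, 46.92076873779297), 4.9063286781311035)
[326 183  12  11 100] 0.191 [-25.7  39.7 191. ] [-17.4  48.7 191. ] [-21.6  44.3 191. ] ((-
[... 879 characters left out ...]
 3.7 191. ] [ 49.3   0.2 191. ] ((49.36830139160156, 0.5428441166877747), 12.305527687072754)
[ 295  254   78   46 2459] 0.177 [ 44.5  16.7 177. ] [ 93.3  88.7 177. ] [ 64.6  58.9 177. ] ((67.27214050292969, 51.89260482788086), 41.92862319946289)
[ 295  254   78   46 2459] 0.191 [ 37.4  15.8 191. ] [ 83.5  83.6 191. ] [ 56.4  55.5 191. ] ((58.94771957397461, 48.91808319091797), 39.51876449584961)
[272 305  11  11 110] 0.177 [100.1  -4.9 177. ] [111.9   5.1 177. ] [106.1   0.5 177. ] ((106.40233612060547, 0.11079563200473785), 7.435777187347412)
[272 305  11  11 110] 0.191 [ 89.9  -4.6 191. ] [101.    4.8 191. ] [ 95.5   0.5 191. ] ((95.82889556884766, 0.11245950311422348), 7.008397579193115)
```

View pics/w9b.png

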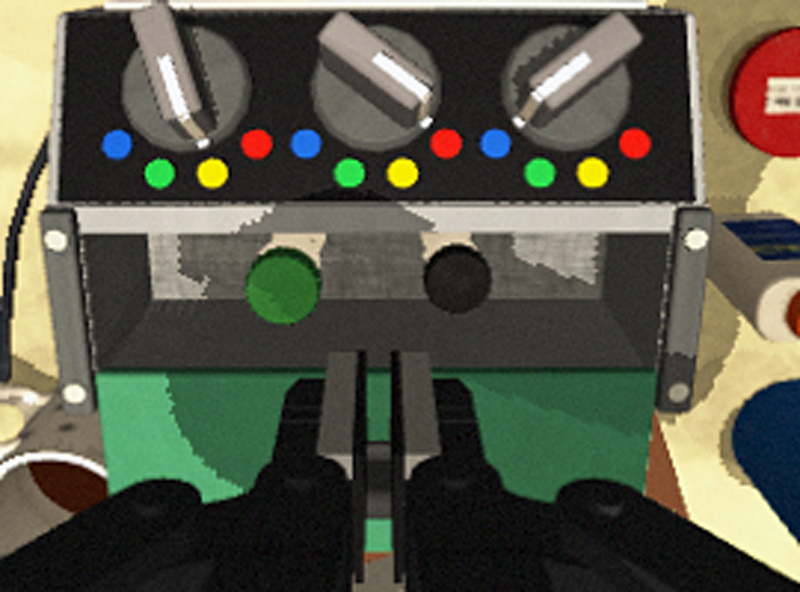

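The crop shows the well open, with the green cap at (283,285) at box (17.4, -28.2) mm and the black cap at (457,280). The lid's front edge is at x ≈ 38 mm, so it is fully open, and the pointers are on blue, red and yellow. The green-capped vial, on the right side of the box, is the one wanted.

```bash
python3 -c "
from h import *
tool_delta(BOX.w([.0174,-.0282,.156]),-152.1)"
```

```text
pos [ 0.4775 -0.0894  0.286 ] yaw -152.12 now-axes [-0.59 -0.98  4.33] after-turn axes [-0.58 -0.97  4.33] turn -0.0
```

Call:
move_arm --motion '[[[0,0,0,0]]]' --claw 0.2

```text
time: 24.4
eef_pos: [0.4776, -0.0895, 0.2859]
orientation: [-0.241, 0.971, 0.0, -0.001]
ft_force: [0.5, -0.5, 0.2]
opening: 0.0215
grip_force: 0.0
```

Call:
move_arm --motion '[[[-0.29,-0.49,0,0],[-0.29,-0.49,0,0],[0,0,0.7,0],[0,0,0.7,0],[0,0,0.6,0],[0,0,0,0]]]'

```text
time: 25.15
eef_pos: [0.5068, -0.1081, 0.2253]
orientation: [-0.24, 0.971, 0.0, -0.002]
ft_force: [-0.8, 0.2, 0.2]
opening: 0.0344
grip_force: 0.0
```

```bash
python3 -c "
from h import *
tool_delta(BOX.w([.0174,-.0282,.156]),-152.1)"
```

```text
pos [ 0.5068 -0.1081  0.2253] yaw -152.17 now-axes [-0.02  0.03  2.31] after-turn axes [-0.01  0.03  2.31] turn -0.01
```

Call:
move_arm --motion '[[[-0.02,0.03,0.5,0],[0,0,0.5,0],[0,0,0.5,0],[0,0,0.5,0],[0,0,0.31,0],[0,0,0,0]]]'

```text
time: 25.9
eef_pos: [0.5065, -0.1065, 0.1569]
orientation: [-0.241, 0.971, 0.0, -0.001]
ft_force: [0.1, -0.4, 0.4]
opening: 0.0344
grip_force: 0.0
```

Call:
move_arm --motion '[[[0,0,0,0],[0,0,0,0],[0,0,0,0]]]' --claw 0.6

```text
time: 26.28
eef_pos: [0.5071, -0.1065, 0.1581]
orientation: [-0.241, 0.971, -0.0, 0.0]
ft_force: [0.7, -0.5, 0.7]
opening: 0.0229
grip_force: 58.8
```

Call:
move_arm --motion '[[[0,0,-0.3,0],[0,0,-0.6,0],[0,0,-0.7,0],[0,0,-0.7,0],[0,0,-0.7,0],[0,0,-0.7,0],[0,0,0,0]]]'

```text
time: 27.15
eef_pos: [0.5079, -0.1065, 0.2709]
orientation: [-0.241, 0.971, -0.001, 0.002]
ft_force: [-0.8, 0.7, -0.0]
opening: 0.0232
grip_force: 58.8
```

Call:
move_arm --motion '[[[-0.04,0.5,0,0],[-0.04,0.845,0,0],[-0.04,0.845,0,0],[-0.04,0.845,0,0],[-0.04,0.845,0,0],[-0.04,0.845,0,0],[-0.04,0.845,0,0],[-0.04,0.845,0,0],[-0.04,0.845,0,0],[-0.01,0.35,0,0],[-0.85,0.79,0,0],[-0.85,0.79,0,0],[-0.85,0.79,0,0],[-0.85,0.79,0,0],[-0.85,0.79,0,0],[-0.85,0.79,0,0],[-0.85,0.79,0,0],[0,0,0,0],[0,0,0,0]]]'

```text
time: 29.52
eef_pos: [0.4897, 0.3301, 0.2678]
orientation: [-0.241, 0.971, -0.001, -0.001]
ft_force: [0.1, 0.5, 0.3]
opening: 0.0231
grip_force: 58.8
```

```bash
python3 -c "
from h import *
c=shot('wrist','w10');print(c['s']['q'].round(2),c['s']['opening'])
h=cv2.cvtColor(c['img'],cv2.COLOR_RGB2HSV)
w=cv2.inRange(h,(0,0,170),(180,50,255));k,l,st,ce=cv2.connectedComponentsWithStats(w)
for i in range(1,k):
    if st[i,4]>400:
        v,u=np.where(l==i);P=pt(c,u,v,.018);r=cv2.minAreaRect((P[:,:2]*1000).astype(np.float32));print(ce[i].round(),st[i],np.round(r[0]),np.round(r[1]),round(r[2]))
tool_delta([.556,.380,.1],-152.1)
cv2.imwrite('pics/w10b.png',cv2.resize(c['img'],(800,600))[:,:,::-1])"
```

```text
[ 0.87  0.31 -0.03 -0.   -1.23 -1.95] 0.023101914265376965
[316. 106.] [306  86  25  36 530] [388. 329.] [45. 24.] 51
[407. 195.] [ 380  166   50   54 1175] [424. 495.] [72. 57.] 15
[521. 234.] [511 215  21  43 567] [397. 686.] [68. 29.] 39
[302. 238.] [288 221  27  40 636] [557. 403.] [60. 38.] 30
pos [0.4898 0.3299 0.2683] yaw -152.14 now-axes [-2.74  0.45  5.61] after-turn axes [-2.73  0.44  5.61] turn -0.0
```

View pics/w10b.png

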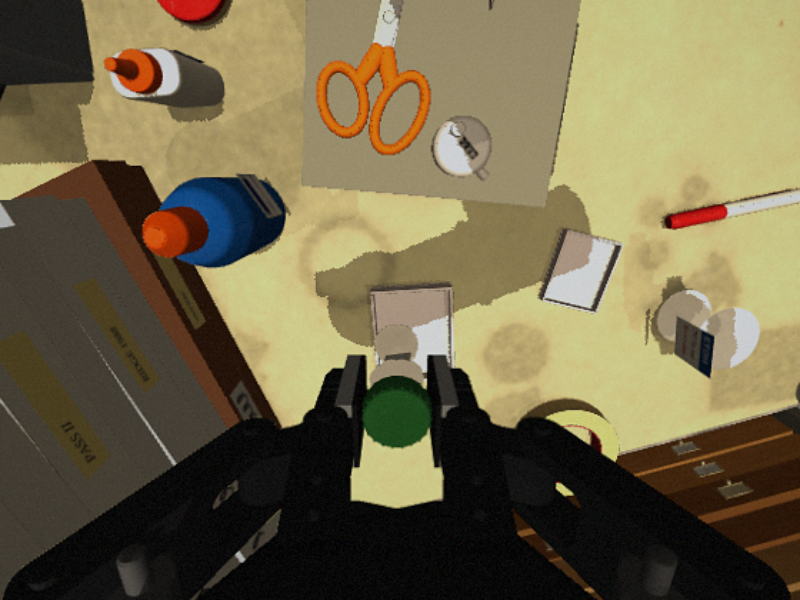

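The wrist view shows the two candidates: the larger tray at (412,330), 80 mm wide and near the stack, and the small one at (580,270), about 72x57 mm. The larger one is the target, and the vial is held at (395,410). I'll fix the tray centre from its front corners.

```bash
python3 -c "
from h import *
c=load('w10')
p=pt(c,np.array([370.,453])*.7,np.array([288.,286])*.7,.018);print(p,np.linalg.norm(p[0]-p[1]));d=(p[0]-p[1])[:2];d/=np.linalg.norm(d);n=np.array([-d[1],d[0]]);print(d,n,p.mean(0)[:2]+n*.05)
for n_ in('side0','scene0'):
    c=load(n_);h=cv2.cvtColor(c['img'],cv2.COLOR_RGB2HSV);w=cv2.inRange(h,(0,0,150),(180,60,255));v,u=np.where(w);P=pt(c,u,v,.018);P=P[np.hypot(P[:,0]-.556,P[:,1]-.38)<.075];print(n_,cv2.minAreaRect((P[:,:2]*1000).astype(np.float32)))
"
```

```text
[[0.5325632  0.32339871 0.018     ]
 [0.49345469 0.39283215 0.018     ]] 0.07968987953130308
[ 0.49075877 -0.87129549] [0.87129549 0.49075877] [0.55657372 0.38265337]
side0 ((554.6593017578125, 385.30108642578125), (110.52950286865234, 79.848388671875), 30.49921226501465)
scene0 ((555.0289306640625, 384.39581298828125), (117.64836120605469, 85.98117065429688), 29.19713592529297)
```

Call:
move_arm --motion '[[[-0.69,0.13,0,0],[-0.69,0.13,0,0],[-0.69,0.13,0,0],[-0.7,0.14,0,0],[0,0,0.5,0],[0,0,0.8,0],[0,0,0.8,0],[0,0,0.8,0],[0,0,0.8,0],[0,0,0.8,0],[0,0,0.8,0],[0,0,0.5,0],[0,0,0.4,0],[0,0,0,0],[0,0,0,0]]]'

```text
time: 31.45
eef_pos: [0.5567, 0.3839, 0.0836]
orientation: [-0.241, 0.971, 0.0, 0.001]
ft_force: [0.6, -0.6, -0.2]
opening: 0.0231
grip_force: 58.8
```

```bash
python3 -c "
from h import *
tool_delta([.556,.383,.0455],-152.1)"
```

```text
pos [0.5567 0.3839 0.0836] yaw -152.11 now-axes [ 0.04 -0.02  1.27] after-turn axes [ 0.03 -0.02  1.27] turn -0.0
```

Call:
move_arm --motion '[[[0,0,0.4,0],[0,0,0.4,0],[0,0,0.25,0],[0,0,0.12,0],[0,0,0.08,0],[0,0,0,0],[0,0,0,0]]]'

```text
time: 32.33
eef_pos: [0.5564, 0.3837, 0.0456]
orientation: [-0.241, 0.971, 0.0, 0.0]
ft_force: [0.3, 0.3, 0.2]
opening: 0.0235
grip_force: 58.8
```

Call:
move_arm --motion '[[[0,0,0.04,0],[0,0,0,0]]]'

```text
time: 32.58
eef_pos: [0.5563, 0.3836, 0.0441]
orientation: [-0.241, 0.971, 0.0, 0.0]
ft_force: [1.8, 0.0, -0.5]
opening: 0.023
grip_force: 58.8
```

Call:
move_arm --motion '[[[0,0,0.04,0],[0,0,0,0]]]'

```text
time: 32.83
eef_pos: [0.5565, 0.3837, 0.0441]
orientation: [-0.241, 0.97, 0.0, 0.0]
ft_force: [-2.4, -0.7, 4.6]
opening: 0.0229
grip_force: 59.3
```

Contact is confirmed at 4.6 N upward, so I'll release and lift.

Call:
move_arm --motion '[[[0,0,0,0],[0,0,0,0],[0,0,0,0]]]' --claw 0.1

```text
time: 33.2
eef_pos: [0.5562, 0.3834, 0.0425]
orientation: [-0.241, 0.971, -0.0, -0.0]
ft_force: [0.3, 0.7, -0.6]
opening: 0.0383
grip_force: 0.0
```

Call:
move_arm --motion '[[[0,0,-0.3,0],[0,0,-0.5,0],[0,0,-0.8,0],[0,0,-0.8,0],[0,0,-0.8,0],[0,0,-0.8,0],[0,0,-0.8,0],[0.8,0,-0.8,0],[0.8,0,-0.5,0],[0.8,0,0,0],[0.8,0,0,0],[0,0,0,0],[0,0,0,0]]]'

```text
time: 34.83
eef_pos: [0.4719, 0.3391, 0.2269]
orientation: [-0.241, 0.971, 0.0, 0.001]
ft_force: [0.3, -0.2, 0.7]
opening: 0.0386
grip_force: 0.0
```

```bash
python3 -c "
from h import *
c=shot('wrist','w11');print(c['s']['time'])
h=cv2.cvtColor(c['img'],cv2.COLOR_RGB2HSV)
k,l,st,ce=cv2.connectedComponentsWithStats(cv2.inRange(h,(45,80,30),(90,255,255)))
for i in range(1,k):
    if st[i,4]>100:
        v,u=np.where(l==i);P=pt(c,u,v,.063);print(st[i],P.mean(0).round(4),cv2.minEnclosingCircle((P[:,:2]*1000).astype(np.float32)),np.median(pt(c,u,v)[:,2]))
s=load('side0');n=shot('side','sd12')
print(dials2(n,150))
d=cv2.absdiff(s['img'],n['img']).max(2);k,l,st,ce=cv2.connectedComponentsWithStats((cv2.medianBlur(d,5)>45).astype(np.uint8))
for i in range(1,k):
    if st[i,4]>25: print(st[i],ce[i].round(), pt(n,ce[i][:1],ce[i][1:],.05).round(3))
h=cv2.cvtColor(n['img'],cv2.COLOR_RGB2HSV)
v,u=np.where(cv2.inRange(h,(60,80,40),(90,255,255)));P=BOX.b(pt(n,u,v,.191));P=P[(abs(P[:,1])<.1)&(P[:,0]>-.02)&(P[:,0]<.15)];print('lid x',P[:,0].min(),P[:,0].max())"
```

```text
34.825
[268 261  19  20 280] [0.5558 0.3826 0.063 ] ((555.0216064453125, 382.09613037109375), 13.05843734741211) 0.06254631191078514
{'L': (np.int32(20), [-0.9, 2.3], np.float64(-0.385), np.float64(0.906)), 'M': (np.int32(33), [-0.6, 2.4], np.float64(-0.241), np.float64(-0.915)), 'R': (np.int32(33), [-0.5, 2.5], np.float64(-0.211), np.float64(-0.36))}
[    0     0   228   350 21481] [ 69. 130.] [[0.06  0.643 0.05 ]]
[185  33  19  20 184] [194.  42.] [[0.555 0.875 0.05 ]]
[189  55  16   9  82] [198.  59.] [[0.545 0.79  0.05 ]]
[205  71  12   6  28] [211.  74.] [[0.567 0.708 0.05 ]]
[  95  118   72   89 2483] [123. 155.] [[0.207 0.482 0.05 ]]
[ 168  142   81   42 1550] [213. 161.] [[0.468 0.361 0.05 ]]
[161 209  12   8  36] [167. 212.] [[0.286 0.236 0.05 ]]
[  86  211   85   87 1864] [129. 261.] [[0.142 0.121 0.05 ]]
[ 256  225   60   72 1317] [288. 254.] [[ 0.576 -0.013  0.05 ]]
[ 239  241   60   53 1221] [269. 267.] [[ 0.509 -0.033  0.05 ]]
[230 265  10  11  56] [235. 269.] [[ 0.419 -0.006  0.05 ]]
[246 279  11  11  61] [251. 284.] [[ 0.446 -0.063  0.05 ]]
[266 292   7   6  29] [269. 295.] [[ 0.483 -0.11   0.05 ]]
[115 296  18  13 143] [124. 301.] [[0.101 0.01  0.05 ]]
[ 76 299  30  31 452] [ 91. 315.] [[0.007 0.001 0.05 ]]
[105 334  20  11 147] [114. 339.] [[ 0.052 -0.084  0.05 ]]
lid x -0.019816814984769723 0.10338545725258294
```

```bash
python3 -c "
from rig import arm
print(arm.sign_off())"
```

```text
the job is handed in; nothing more can be done
None
```

The job is handed in: dials on blue, red and yellow, lid fully back, and the green-capped vial upright in the larger tray. The black-capped vial was never touched, and the last pictures showed no sign of anything else knocked.

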